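# Lid the sample box and snap its four tabs

## Robot

A 6-joint arm with a two-finger parallel gripper is mounted at the origin on a cart in front of the work surface, level with it; the furniture and walls round the work are solid. World frame = base frame: x ahead of the robot, y to its left, z up, the work surface at z = 0. Lengths are in m, angles in degrees, forces in N, time in s.
With the tool pointing down it reaches from about 0.35 to 0.875 m from the base axis. Payload 4.2 kg.
Tool frame: the origin (TCP) lies at the very end of the fingers, on their centre line; the grasp point (between the pads) lies 19 mm behind it; z points along the fingers, y is the line along which they close (so a half turn about z gives the same grasp; the last joint's range is limited). The gripper opens to 87 mm and grips with 3 to 60 N. Pads are 19 mm wide; open, the fingers measure 117 mm over their backs; the gripper's body (75 mm by 190 mm) begins 51 mm behind the grasp point.
Start: joints at [83.973, 22.042, 0.453, 0, -68.411, -14.817], TCP at [0.222, 0.584, 0.223] pointing down, gripper open.
Joint ranges: [-179.83, 179.83], [-69.29, 118.12], [-61.27, 80.66], [-181.25, 117.63], [-171.15, -9.14], [-177.46, 177.46]. Speed limits (degrees/s): [159.86, 159.86, 180, 180, 180, 180].

## Interface

Orientations are given as a 3x3 rotation matrix whose columns are the frame's x, y, z axes.
In Python, from station import monitor, cams, ticket gives the robot as it stands.
- The arm moves only by the tool drive_tool, never from a script. Its argument "moves" is a list of rows, each an object with "delta_pos": the shift along the tool's x, y, z in mm, a list of three; "turn": the turn about the tool's z in rad; "claw": the opening, from 0 (shut) to 1 (fully open). A call has 1 to 12 rows; each row shifts and turns the commanded pose from where the row before left it, along the tool's axes as they then stand; what a row does not reach is not made up. A row lasts 1/8 s, in which the tool goes at most 62.5 mm and 10.7 degrees, less where a joint would pass 70% of its speed; a pose out of reach is approached as far as the arm can. A call is refused whole if a number of a shift passes 62.5 or a number of a turn 0.188, either way. A call with a gripper value outside its range is refused whole. The fingers move at their own pace and stop on an object; the grip force is fixed at half the most. Time passes only in rows, so rows that do not move let the fingers close. It gives the time, the measured TCP pose, the force, the opening and the grip force at its end, in the units of the state.
- monitor.sense(): the state, without advancing time (a new reading comes with each control period).
- cams.capture(name): name is "scene" or "top" or "wrist"; returns a dict with "color" (420x560x3 uint8, red, green, blue), "range_z" (420x560 float32, m along the optical axis (not along the pixel's ray), 0 where there is no reading), "vertical_fov" (degrees; the focal length in pixels is half the picture's height over the tangent of half this angle, whatever the lens; pixels are square), "cx", "cy" (the principal point, pixels), "dist" ([k1, k2, p1, p2, k3] as OpenCV has them; the pictures are not rectified), "extrinsics" (4x4, takes a point from camera to world coordinates). Camera axes: x right, y down, z forward; pixel columns grow to the right and rows downward; lengths in m; the calibration is good to about 2 mm. A picture is of the moment at which its call begins.
- ticket.finish_job(): hands the job in; it is judged then, once.
The state is a dict: "time_s": time; "joints": joint angles; "joint_velocities": joint speeds; "effort": joint torques, N m; "tcp_pos": TCP position; "ee_rot": TCP orientation; "wrist_force": force on the tool from outside, world axes, zero at the start; "moment": the same for the moment, N m; "gripper_width": opening from 0.0 (shut) to 1.0 (fully open); "gripper_force": force on a finger pad.
Only numpy, scipy, OpenCV 4.12 (cv2) and the standard library are available. Lean on these libraries where they do the work, as an engineer would, in place of code of your own. Each camera call takes 0.05 s, during which the arm holds its last target. There are 200 camera calls.

## Task

Take the lid by its handle from the sloping rest, set it level and fully down in the mouth of the open box, then press down the four snap tabs round its rim, one on each side, until every one has snapped home. Leave the lid closed on the box, and do not shift or knock over the other things on the bench.

Things in the scene. Friction and masses are not known exactly. Their poses are not given: they have to be found in the camera images.
- lid_handle (a point): Centre of the grey bar handle of the loose white lid (0.35 kg). Bar 60 mm along lid x, 12 mm thick along lid y (grip across this), 14 mm high, 21 mm of free height under it. Lid axes: x along its short side, y along its long side, z out of its top; plate 100 x 140 x 5 mm. The point is 33 mm above the plate's underside. The lid starts on the rest, leaning 25 degrees; its ends are alike
- lid_centre (a point): Centre of the underside of the lid's plate, lid axes. Below it hangs a locating frame, 14 mm deep, tapered from 89.6 x 129.6 mm at the plate to 79 x 119 mm at its foot, that fits the box's mouth with 1.2 mm to spare all round. With the lid fully down this point coincides with box_rim
- box_rim (a point): Centre of the mouth of the open white box, level with its rim, 55 mm above the worktop. x along its short side, y along its long side, z up. Mouth 92 (x) by 132 (y) mm inside; walls 4 mm; a flange 5 mm thick round the rim measures 120 by 160 mm outside. The box is fixed to the worktop; a tube lies in it. The lid fits either way round
- lid_rest: Aluminium rest fixed to the worktop, 120 x 112 mm, origin at the centre of its underside; its top plate slopes 25 degrees, low towards its own -x. A lip 8 mm high along the low edge holds the lid's frame: lift the lid 15 mm or more square off the slope before moving it away
- jar: Glass jar bystander, 68 mm across, 103 mm high, origin under its centre; leave it standing
- timer: Timer bystander, 64 x 62 x 20 mm, origin under its centre; leave it
- dish: Petri dish bystander, 88 mm across, 16 mm high, origin under its centre; leave it
- tab_a_press (a point): Press point on the snap tab on the +x long side of the lid (lid axes): top of its grey paddle, 40 mm wide, reaching 30 mm out from a hinge at the lid's edge; moves with it. Tab up: the paddle stands 46 degrees above the lid's plane. Tab home: the paddle is level and the point is 8 mm above the underside of the lid's plate, 71 mm out from the lid's centre
- tab_a (a joint): Angle of that tab: 0 = up, 0.8 rad = paddle level (hard stop), about 0.75 when snapped home and let go. A light spring lifts it; on a seated lid its flexing hook rides over the edge of the box's flange (3 to 13 N at the press point, on the way from 0.2 to 0.5 rad) and catches under it, which holds the tab down: press the paddle fully level. Off the box a tab springs up again
- tab_b_press (a point): Press point on the snap tab on the +y short side of the lid (lid axes): top of its grey paddle, 40 mm wide, reaching 30 mm out from a hinge at the lid's edge; moves with it. Tab up: the paddle stands 46 degrees above the lid's plane. Tab home: the paddle is level and the point is 8 mm above the underside of the lid's plate, 91 mm out from the lid's centre
- tab_b (a joint): Angle of that tab: 0 = up, 0.8 rad = paddle level (hard stop), about 0.75 when snapped home and let go. A light spring lifts it; on a seated lid its flexing hook rides over the edge of the box's flange (3 to 13 N at the press point, on the way from 0.2 to 0.5 rad) and catches under it, which holds the tab down: press the paddle fully level. Off the box a tab springs up again
- tab_c_press (a point): Press point on the snap tab on the -x long side of the lid (lid axes): top of its grey paddle, 40 mm wide, reaching 30 mm out from a hinge at the lid's edge; moves with it. Tab up: the paddle stands 46 degrees above the lid's plane. Tab home: the paddle is level and the point is 8 mm above the underside of the lid's plate, 71 mm out from the lid's centre
- tab_c (a joint): Angle of that tab: 0 = up, 0.8 rad = paddle level (hard stop), about 0.75 when snapped home and let go. A light spring lifts it; on a seated lid its flexing hook rides over the edge of the box's flange (3 to 13 N at the press point, on the way from 0.2 to 0.5 rad) and catches under it, which holds the tab down: press the paddle fully level. Off the box a tab springs up again
- tab_d_press (a point): Press point on the snap tab on the -y short side of the lid (lid axes): top of its grey paddle, 40 mm wide, reaching 30 mm out from a hinge at the lid's edge; moves with it. Tab up: the paddle stands 46 degrees above the lid's plane. Tab home: the paddle is level and the point is 8 mm above the underside of the lid's plate, 91 mm out from the lid's centre
- tab_d (a joint): Angle of that tab: 0 = up, 0.8 rad = paddle level (hard stop), about 0.75 when snapped home and let go. A light spring lifts it; on a seated lid its flexing hook rides over the edge of the box's flange (3 to 13 N at the press point, on the way from 0.2 to 0.5 rad) and catches under it, which holds the tab down: press the paddle fully level. Off the box a tab springs up again

How it is judged (in metres and radians):
On the way:
1. the lid is fully down on the box, all four tabs still up (horizontal distance between lid_centre and box_rim below 0.005 m and z of lid_centre in the frame of box_rim between -0.003 and 0.003 m and angle between the z axis of lid_centre and the z axis of box_rim, either way round below 0.05 rad and angle between the y axis of lid_centre and the y axis of box_rim, either way round below 0.1 rad and angle between lid_centre's own z axis and vertical below 0.1 rad and value of joint each of tab_a, tab_b, tab_c, tab_d below 0.4 rad), for 0.2 s.
At the end, for the whole second after the job is handed in: the lid lies level and fully down on the box (centred within 5 mm, within 3 mm of fully down, either way round) and all four tabs are snapped home (at least 0.65 of 0.8 rad) (horizontal distance between lid_centre and box_rim below 0.005 m and z of lid_centre in the frame of box_rim between -0.003 and 0.003 m and angle between the z axis of lid_centre and the z axis of box_rim, either way round below 0.05 rad and angle between the y axis of lid_centre and the y axis of box_rim, either way round below 0.1 rad and angle between lid_centre's own z axis and vertical below 0.1 rad and value of joint each of tab_a, tab_b, tab_c, tab_d above 0.65 rad); the robot touches nothing.
It fails at once if a bystander was shifted more than 30 mm or knocked over (distance of any of jar, timer, dish from where it was at the start of the episode above 0.03 m or angle between any of jar, timer, dish's own z axis and vertical above 0.35 rad).
It also fails if it takes over 58 s, if anything falls off the work surface, if the arm or the gripper's body presses on something with over 40 N, if the wrist force passes 120 N, or if a joint passes its speed limit or range.

## Working session

There is one attempt and no reset: what is moved stays moved. The work goes in short steps, Python scripts to look and compute and a tool call to move; the robot and the scene stay as the last step left them, time stands still between calls to the robot, and variables do not carry over. Pictures are saved under pics/ and viewed, at most 10 in all, crops included, and the job is handed in when it is done.

Besides the shell and the picture viewer there is one more tool, called after "Request:" as name(argument=value, ...), one argument or row to a line, values as JSON. drive_tool: Moves the arm, as the interface text tells. Its arguments: {"type":"object","properties":{"moves":{"type":"array","items":{"type":"object","properties":{"delta_pos":{"type":"array","items":{"type":"number"}},"turn":{"type":"number"},"claw":{"type":"number"}}}}},"required":["moves"]}

```bash
mkdir -p pics
cat > h.py <<'E'
import numpy as np, cv2
from station import monitor, cams, ticket
def cap(n):
    c=cams.capture(n); h,w=c["color"].shape[:2]
    f=h/2/np.tan(np.radians(c["vertical_fov"])/2)
    c["K"]=np.array([[f,0,c["cx"]],[0,f,c["cy"]],[0,0,1]]); return c
def cloud(c):
    h,w=c["range_z"].shape
    uv=np.stack(np.meshgrid(np.arange(w),np.arange(h)),-1).reshape(-1,1,2).astype(float)
    n=cv2.undistortPoints(uv,c["K"],np.array(c["dist"])).reshape(h,w,2)
    z=c["range_z"]; p=np.dstack([n*z[...,None],z])
    E=np.array(c["extrinsics"]); P=p@E[:3,:3].T+E[:3,3]; P[z<=0]=np.nan; return P
def save(c,n): cv2.imwrite(f"pics/{n}.png",c["color"][...,::-1])
E
python3 - <<'E'
from h import *
ims=[]
for n in("scene","top"):
    c=cap(n); save(c,n+"0"); np.save(n+"0",cloud(c)); E=np.array(c["extrinsics"]);print(n,E.round(3).tolist())
s=monitor.sense();print(s)
a=[cv2.imread(f"pics/{n}0.png") for n in("scene","top")]
E
```

```text
scene [[0.792, -0.392, 0.469, -0.092], [-0.611, -0.501, 0.613, -0.728], [-0.006, -0.772, -0.636, 0.968], [0.0, 0.0, 0.0, 1.0]]
top [[-0.004, -0.993, 0.115, 0.427], [-1.0, 0.002, -0.018, 0.102], [0.018, -0.115, -0.993, 1.143], [0.0, 0.0, 0.0, 1.0]]
{'time_s': 0.1, 'joints': array([ 8.39726656e+01,  2.20847134e+01,  3.89102509e-01, -2.35079769e-02,
       -6.84118994e+01, -1.48171639e+01]), 'joint_velocities': array([ 0.00195571, -0.06469295,  0.28263081,  0.09976174, -0.04117414,
        0.0175091 ]), 'effort': array([-6.79792905e-06, -3.91687453e+01,  1.87936467e+01,  4.23195407e+00,
        1.34804953e-02, -7.12769338e-05]), 'tcp_pos': array([0.22219166, 0.58360567, 0.22160119]), 'ee_rot': array([[ 9.34495781e-01, -3.55973739e-01, -5.76426942e-04],
       [-3.55974188e-01, -9.34494004e-01, -1.82594529e-03],
       [ 1.11321051e-04,  1.91153128e-03, -9.99998167e-01]]), 'wrist_force': array([-0.05432249,  0.56471327,  0.55149615]), 'moment': array([ 0.00490522,  0.02688432, -0.02723858]), 'gripper_force': 0.0, 'gripper_width': 1.0013959323929522}
```

View pics/top0.png

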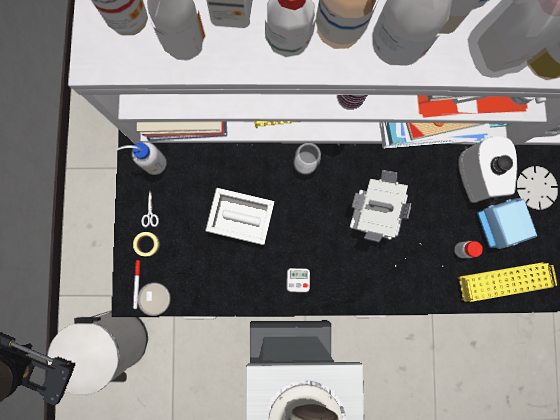

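View pics/scene0.png

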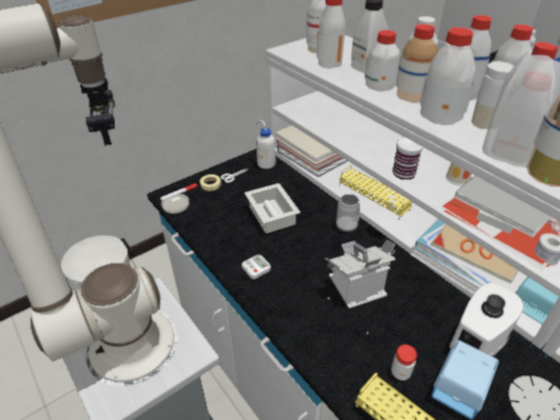

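Top view: box at (240,215), lid on rest at (381,208) with its handle near (380,206), jar (307,158), timer (298,280), dish (155,298). The scene view shows the same layout, with a shelf behind.

Run:
```python
from h import *
P=np.load("top0.npy"); S=np.load("scene0.npy")
im=cv2.imread("pics/top0.png")
for u,v in[(240,215),(381,208),(307,158),(298,280),(155,298),(381,178),(375,238),(400,210),(360,205),(300,145)]:print(u,v,P[v,u].round(3))
big=cv2.resize(np.hstack([im[160:260,190:290],im[160:260,330:430]]),None,fx=4,fy=4,interpolation=cv2.INTER_CUBIC)
cv2.imwrite("pics/crop0.png",big)
# box: z 0.045-0.065
def reg(c,r,lo,hi):
    m=(np.hypot(P[...,0]-c[0],P[...,1]-c[1])<r)&(P[...,2]>lo)&(P[...,2]<hi);return m
m=reg(P[215,240],.13,.045,.065);pts=P[m][:,:2].astype(np.float32)
print("box",m.sum(),cv2.minAreaRect(pts),np.median(P[m][:,2]))
m=reg(P[208,381],.1,.03,.3);Q=P[m];print(len(Q))
# plane fit ransac
rng=np.random.default_rng(0);best=0
for _ in range(500):
    a=Q[rng.choice(len(Q),3,False)];n=np.cross(a[1]-a[0],a[2]-a[0]);
    if np.linalg.norm(n)<1e-9: continue
    n/=np.linalg.norm(n); k=abs((Q-a[0])@n)<.003
    if k.sum()>best and abs(n[2])>.8: best=k.sum();K=k
A=Q[K];c=A.mean(0);n=np.linalg.svd(A-c)[2][2];n*=np.sign(n[2])
print("lid plane",best,c,n,np.degrees(np.arccos(n[2])))
d=(Q-c)@n; H=Q[(d>.02)&(np.linalg.norm(Q-c,axis=1)<.045)];print("handle",len(H),H.mean(0),d[d>.02].round(3)[:5])
print(cv2.minAreaRect(H[:,:2].astype(np.float32)), np.linalg.svd(H-H.mean(0))[2][0])
```

```text
240 215 [0.559 0.175 0.028]
381 208 [ 0.568 -0.195  0.096]
307 158 [ 0.725 -0.013  0.005]
298 280 [0.381 0.017 0.014]
155 298 [0.334 0.406 0.013]
381 178 [ 0.648 -0.198  0.095]
375 238 [ 0.489 -0.171  0.118]
400 210 [ 0.56  -0.239  0.116]
360 205 [ 0.579 -0.145  0.078]
300 145 [0.764 0.006 0.002]
box 1018 ((0.5549225807189941, 0.17361541092395782), (0.16053852438926697, 0.11995057761669159), 76.51947784423828) 0.05474746048411727
2693
lid plane 1650 [ 0.57055957 -0.19861434  0.09608465] [0.121421   0.41715947 0.9006858 ] 25.751639921758475
handle 127 [ 0.57428073 -0.18512833  0.12538502] [0.022 0.022 0.023 0.022 0.022]
((0.5751298666000366, -0.18594902753829956), (0.058014072477817535, 0.012930376455187798), 73.23383331298828) [-0.25260546 -0.86521865  0.43311334]
```

View pics/crop0.png

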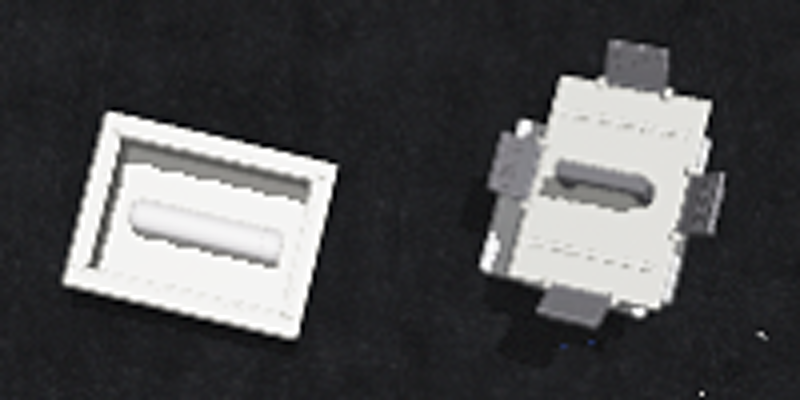

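Crop: box left with a tube inside; lid right on the rest, handle along heading ~73.5°, low end towards +y. I work out that a vertical grasp across the bar is clear. Move over it.

Request:
drive_tool(
  moves=[
    {"delta_pos":[42,41.5,0]},
    {"delta_pos":[42,41.5,0]},
    {"delta_pos":[42,41.5,0]},
    {"delta_pos":[42,41.5,0]},
    {"delta_pos":[42,41.5,0]},
    {"delta_pos":[42,41.5,0]},
    {"delta_pos":[42,41.5,0]},
    {"delta_pos":[42,41.5,0]},
    {"delta_pos":[42,41.5,0]},
    {"delta_pos":[42,41.5,0]},
    {"delta_pos":[42,41.5,0]},
    {"delta_pos":[42,41.5,0]},
  ],
)

```text
invalid input
```

Request:
drive_tool(
  moves=[
    {"delta_pos":[33,32,0]},
    {"delta_pos":[33,32,0]},
    {"delta_pos":[33,32,0]},
    {"turn":0.186},
    {"turn":0.186},
    {"turn":0.186},
    {"turn":0.186},
    {"turn":0.186},
    {"turn":0.186},
    {"turn":0.186},
    {"turn":0.186},
  ],
)

```text
invalid input
```

Request:
drive_tool(
  moves=[
    {"delta_pos":[42,41.5,0],"turn":0,"claw":1},
    {"delta_pos":[42,41.5,0],"turn":0,"claw":1},
    {"delta_pos":[42,41.5,0],"turn":0,"claw":1},
    {"delta_pos":[42,41.5,0],"turn":0,"claw":1},
    {"delta_pos":[42,41.5,0],"turn":0,"claw":1},
    {"delta_pos":[42,41.5,0],"turn":0,"claw":1},
    {"delta_pos":[42,41.5,0],"turn":0,"claw":1},
    {"delta_pos":[42,41.5,0],"turn":0,"claw":1},
    {"delta_pos":[42,41.5,0],"turn":0,"claw":1},
    {"delta_pos":[42,41.5,0],"turn":0,"claw":1},
    {"delta_pos":[42,41.5,0],"turn":0,"claw":1},
    {"delta_pos":[42,41.5,0],"turn":0,"claw":1},
  ],
)

```text
time_s: 1.6
tcp_pos: [0.5165, -0.0626, 0.2223]
ee_rot: [[0.935, -0.356, -0.0], [-0.356, -0.935, 0.0], [-0.0, -0.0, -1.0]]
wrist_force: [1.1, 1.4, 0.3]
gripper_width: 1.001
gripper_force: 0.0
```

Request:
drive_tool(
  moves=[
    {"delta_pos":[33,32,0],"turn":0,"claw":1},
    {"delta_pos":[33,32,0],"turn":0,"claw":1},
    {"delta_pos":[33,32,0],"turn":0,"claw":1},
    {"delta_pos":[0,0,0],"turn":0.186,"claw":1},
    {"delta_pos":[0,0,0],"turn":0.186,"claw":1},
    {"delta_pos":[0,0,0],"turn":0.186,"claw":1},
    {"delta_pos":[0,0,0],"turn":0.186,"claw":1},
    {"delta_pos":[0,0,0],"turn":0.186,"claw":1},
    {"delta_pos":[0,0,0],"turn":0.186,"claw":1},
    {"delta_pos":[0,0,0],"turn":0.186,"claw":1},
    {"delta_pos":[0,0,0],"turn":0.186,"claw":1},
  ],
)

```text
time_s: 2.98
tcp_pos: [0.5742, -0.1855, 0.2219]
ee_rot: [[-0.283, -0.959, -0.001], [-0.959, 0.283, 0.0], [0.0, 0.001, -1.0]]
wrist_force: [-0.1, -0.2, 0.7]
gripper_width: 1.0
gripper_force: 0.0
```

```bash
cat >> h.py <<'E'
def totool(d):
    s=monitor.sense(); return np.array(s["ee_rot"]).T@np.array(d)*1000
E
python3 - <<'E'
from h import *
c=cap("wrist");save(c,"w1");P=cloud(c)
s=monitor.sense();print(s["joints"])
t=s["tcp_pos"]
n=np.array([.1186,.4057,.9063]);h0=np.array([.573,-.188,.119])
d=(P-h0)@n; R=np.linalg.norm(P-h0,axis=-1)
m=(abs(d+.028)<.006)&(R<.06); A=P[m];cc=A.mean(0);nn=np.linalg.svd(A-cc,full_matrices=False)[2][2];nn*=np.sign(nn[2])
print(m.sum(),nn,np.degrees(np.arccos(nn[2])),np.degrees(np.arctan2(nn[1],nn[0])), "plate offset",((h0-cc)@nn))
m=(d>-.008)&(d<.02)&(R<.045);H=P[m];dd=(H-cc)@nn
print(m.sum(),H.mean(0),np.percentile(dd,[5,50,95]))
T=H[dd>np.percentile(dd,50)-.003] 
r=cv2.minAreaRect(T[:,:2].astype(np.float32));print(r,"top centre z",np.median(T[:,2]))
x=np.array([nn[2]*np.cos(np.arctan2(nn[1],nn[0])),nn[2]*np.sin(np.arctan2(nn[1],nn[0])),-np.hypot(*nn[:2])])
q=(T-T.mean(0))@x; mid=T.mean(0)+x*(q.max()+q.min())/2; print("len",np.ptp(q),"bar centre",mid-.007*nn)
E
```

```text
[-2.55836774e+00  2.00038864e+01 -2.72754193e+00 -2.31950271e-02
 -6.73502438e+01 -1.41250633e+01]
10360 [0.12209596 0.40307338 0.90698645] 24.90783207374185 73.14778395777408 plate offset 0.02449431653190114
1259 [ 0.57062826 -0.19221841  0.13001401] [0.02032561 0.03433794 0.0354695 ]
((0.5724583268165588, -0.1853857934474945), (0.05472451075911522, 0.011956806294620037), 72.69912719726562) top centre z 0.13048026880272579
len 0.059786516173062146 bar centre [ 0.57203817 -0.18741763  0.12203412]
```

View pics/w1.png

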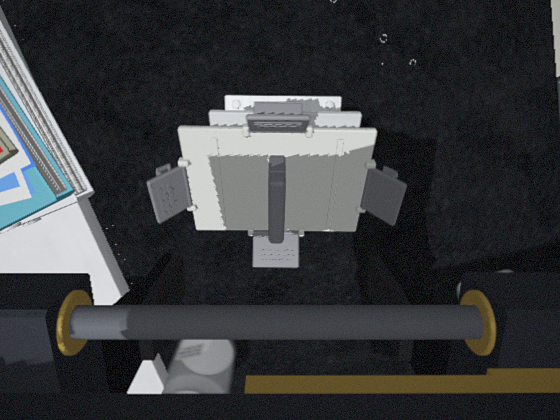

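The wrist view shows the handle at (277,198), tabs all up; bar centre agrees with the first estimate within 3 mm. Descend and grip.

Request:
drive_tool(
  moves=[
    {"delta_pos":[2.5,1.3,25],"turn":0,"claw":1},
    {"delta_pos":[0,0,25],"turn":0,"claw":1},
    {"delta_pos":[0,0,25],"turn":0,"claw":1},
    {"delta_pos":[0,0,20],"turn":0,"claw":1},
    {"delta_pos":[0,0,15],"turn":0,"claw":1},
    {"delta_pos":[0,0,10],"turn":0,"claw":1},
    {"delta_pos":[0,0,0],"turn":0,"claw":1},
  ],
)

```text
time_s: 3.9
tcp_pos: [0.5723, -0.1876, 0.1019]
ee_rot: [[-0.277, -0.961, -0.001], [-0.961, 0.277, 0.0], [0.0, 0.001, -1.0]]
wrist_force: [0.1, -0.4, 0.6]
gripper_width: 0.997
gripper_force: 0.0
```

Request:
drive_tool(
  moves=[
    {"delta_pos":[0,0,0],"turn":0,"claw":0},
    {"delta_pos":[0,0,0],"turn":0,"claw":0},
    {"delta_pos":[0,0,0],"turn":0,"claw":0},
    {"delta_pos":[0,0,0],"turn":0,"claw":0},
    {"delta_pos":[0,0,0],"turn":0,"claw":0},
    {"delta_pos":[0,0,0],"turn":0,"claw":0},
    {"delta_pos":[0,0,0],"turn":0,"claw":0},
    {"delta_pos":[0,0,0],"turn":0,"claw":0},
  ],
)

```text
time_s: 4.9
tcp_pos: [0.5726, -0.1876, 0.1025]
ee_rot: [[-0.277, -0.961, -0.0], [-0.961, 0.277, 0.0], [0.0, 0.0, -1.0]]
wrist_force: [0.6, -0.2, -0.9]
gripper_width: 0.174
gripper_force: 0.0
```

Request:
drive_tool(
  moves=[
    {"delta_pos":[0,0,0],"turn":0,"claw":0},
    {"delta_pos":[0,0,0],"turn":0,"claw":0},
    {"delta_pos":[0,0,0],"turn":0,"claw":0},
    {"delta_pos":[-2.1,0,-4.5],"turn":0,"claw":0},
    {"delta_pos":[-2.1,0,-4.5],"turn":0,"claw":0},
    {"delta_pos":[-2.1,0,-4.5],"turn":0,"claw":0},
    {"delta_pos":[-2.1,0,-4.5],"turn":0,"claw":0},
    {"delta_pos":[-2.1,0,-4.5],"turn":0,"claw":0},
    {"delta_pos":[-2.1,0,-4.5],"turn":0,"claw":0},
  ],
)

```text
time_s: 6.02
tcp_pos: [0.5761, -0.1754, 0.1299]
ee_rot: [[-0.277, -0.961, 0.0], [-0.961, 0.277, 0.0], [-0.0, -0.0, -1.0]]
wrist_force: [0.5, -0.2, -4.1]
gripper_width: 0.133
gripper_force: 30.0
```

Request:
drive_tool(
  moves=[
    {"delta_pos":[0,0,-20],"turn":0,"claw":0},
    {"delta_pos":[0,0,-20],"turn":0,"claw":0},
    {"delta_pos":[0,0,-20],"turn":0,"claw":0},
    {"delta_pos":[0,0,-20],"turn":0,"claw":0},
    {"delta_pos":[0,0,-15],"turn":0,"claw":0},
  ],
)

```text
time_s: 6.65
tcp_pos: [0.5762, -0.1755, 0.2257]
ee_rot: [[-0.277, -0.961, 0.001], [-0.961, 0.277, -0.0], [-0.0, -0.001, -1.0]]
wrist_force: [0.0, 0.3, -3.4]
gripper_width: 0.132
gripper_force: 30.0
```

Request:
drive_tool(
  moves=[
    {"delta_pos":[-27.5,9.8,0],"turn":0,"claw":0},
    {"delta_pos":[-27.5,9.8,0],"turn":0,"claw":0},
    {"delta_pos":[-27.5,9.8,0],"turn":0,"claw":0},
    {"delta_pos":[-27.5,9.8,0],"turn":0,"claw":0},
    {"delta_pos":[-27.5,9.8,0],"turn":0,"claw":0},
    {"delta_pos":[-27.5,9.8,0],"turn":0,"claw":0},
    {"delta_pos":[-27.5,9.8,0],"turn":0,"claw":0},
    {"delta_pos":[-27.5,9.8,0],"turn":0,"claw":0},
    {"delta_pos":[-27.5,9.8,0],"turn":0,"claw":0},
    {"delta_pos":[-27.5,9.8,0],"turn":0,"claw":0},
    {"delta_pos":[-27.5,9.8,0],"turn":0,"claw":0},
    {"delta_pos":[-27.5,9.8,0],"turn":0,"claw":0},
  ],
)

```text
time_s: 8.15
tcp_pos: [0.5543, 0.1751, 0.2245]
ee_rot: [[-0.277, -0.961, -0.0], [-0.961, 0.277, -0.0], [0.0, 0.0, -1.0]]
wrist_force: [0.7, -0.3, -3.5]
gripper_width: 0.131
gripper_force: 30.0
```

Request:
drive_tool(
  moves=[
    {"delta_pos":[0,0,0],"turn":-0.135,"claw":0},
    {"delta_pos":[0,0,0],"turn":-0.135,"claw":0},
    {"delta_pos":[0,0,0],"turn":-0.135,"claw":0},
    {"delta_pos":[0,0,0],"turn":-0.135,"claw":0},
    {"delta_pos":[0,0,0],"turn":-0.135,"claw":0},
    {"delta_pos":[0,0,0],"turn":-0.135,"claw":0},
    {"delta_pos":[0,0,0],"turn":-0.135,"claw":0},
    {"delta_pos":[0,0,0],"turn":-0.135,"claw":0},
    {"delta_pos":[0,0,0],"turn":-0.135,"claw":0},
    {"delta_pos":[0,0,0],"turn":-0.135,"claw":0},
    {"delta_pos":[0,0,0],"turn":-0.135,"claw":0},
    {"delta_pos":[0,0,0],"turn":-0.135,"claw":0},
  ],
)

```text
time_s: 9.65
tcp_pos: [0.5543, 0.1741, 0.2244]
ee_rot: [[0.974, -0.225, -0.001], [-0.225, -0.974, -0.0], [-0.001, 0.0, -1.0]]
wrist_force: [0.2, -0.2, -4.1]
gripper_width: 0.133
gripper_force: 30.0
```

Run:
```python
from h import *
S=np.load("scene0.npy")
m=(np.hypot(S[...,0]-.555,S[...,1]-.174)<.13)&(abs(S[...,2]-.055)<.004);q=S[m];print("box scene",m.sum(),cv2.minAreaRect(q[:,:2].astype(np.float32)),np.median(q[:,2]))
from scipy.spatial import cKDTree
for n in("scene","top"):
    c=cap(n);save(c,n+"2");P=cloud(c);np.save(n+"2",P)
    t=monitor.sense()["tcp_pos"]
    m=(np.hypot(P[...,0]-t[0],P[...,1]-t[1])<.11)&(P[...,2]>.13)&(P[...,2]<.27);Q=P[m];print(n,len(Q))
    rng=np.random.default_rng(0);best=0
    for _ in range(800):
        a=Q[rng.choice(len(Q),3,False)];nn=np.cross(a[1]-a[0],a[2]-a[0]);l=np.linalg.norm(nn)
        if l<1e-9: continue
        nn/=l;k=abs((Q-a[0])@nn)<.002
        if abs(nn[2])>.8 and k.sum()>best:best=k.sum();K=k
    if best:
        A=Q[K];cc=A.mean(0);nn=np.linalg.svd(A-cc,full_matrices=False)[2][2];nn*=np.sign(nn[2])
        b=t+[0,0,.019]
        print(best,cc,nn,"tilt",np.degrees(np.arccos(nn[2])),np.degrees(np.arctan2(nn[1],nn[0])),"grip above plate",(b-cc)@nn)
a=cv2.imread("pics/scene2.png")[60:300,180:460];b=cv2.imread("pics/top2.png")[120:310,150:370]
cv2.imwrite("pics/c2.png",np.hstack([cv2.resize(a,(400,343)),cv2.resize(b,(397,343))]))
```

```text
box scene 502 ((0.5511977672576904, 0.1733415573835373), (0.1666780710220337, 0.12175895273685455), 76.310302734375) 0.054450323665391376
scene 1120
528 [0.55353368 0.15450977 0.21390946] [-0.40912808  0.09633441  0.90737748] tilt 24.85458171695704 166.75032683355323 grip above plate 0.028352146731780062
top 716
379 [0.55283883 0.13899174 0.21444702] [-0.40038429  0.09814751  0.91107601] tilt 24.345526375196677 166.22649568664036 grip above plate 0.029251153176936096
```

View pics/c2.png

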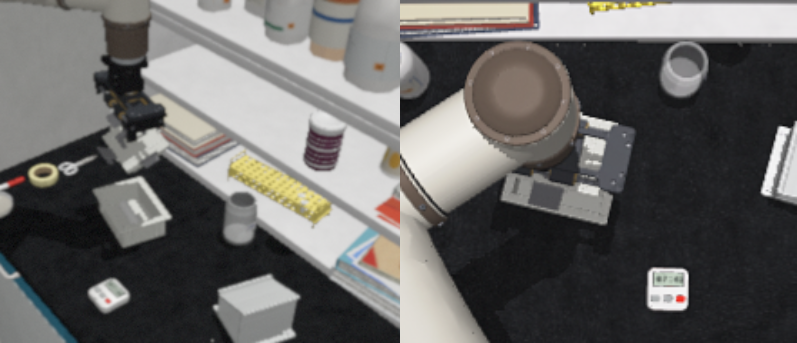

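The lid is held firmly, tilted 24.9°, low side towards −x; box is clear below. I'll land the low edge on the flange 18 mm off centre, then swing down along an arc so that the lid levels about the bar.

Request:
drive_tool(
  moves=[
    {"delta_pos":[-17,0.3,20],"turn":0,"claw":0},
    {"delta_pos":[0,0,30],"turn":0,"claw":0},
    {"delta_pos":[0,0,30],"turn":0,"claw":0},
    {"delta_pos":[0,0,25],"turn":0,"claw":0},
    {"delta_pos":[0,0,15],"turn":0,"claw":0},
    {"delta_pos":[0,0,8],"turn":0,"claw":0},
    {"delta_pos":[0,0,0],"turn":0,"claw":0},
  ],
)

```text
time_s: 10.62
tcp_pos: [0.5382, 0.1778, 0.0966]
ee_rot: [[0.973, -0.23, -0.0], [-0.23, -0.973, -0.0], [0.0, 0.0, -1.0]]
wrist_force: [-1.1, -0.8, -3.9]
gripper_width: 0.131
gripper_force: 30.0
```

Request:
drive_tool(
  moves=[
    {"delta_pos":[0,0,2],"turn":0,"claw":0},
    {"delta_pos":[0,0,2],"turn":0,"claw":0},
    {"delta_pos":[0,0,2],"turn":0,"claw":0},
    {"delta_pos":[0,0,0],"turn":0,"claw":0},
  ],
)

```text
time_s: 11.12
tcp_pos: [0.5404, 0.1783, 0.0927]
ee_rot: [[0.973, -0.229, 0.006], [-0.229, -0.974, 0.002], [0.005, -0.003, -1.0]]
wrist_force: [4.7, -2.2, 5.6]
gripper_width: 0.132
gripper_force: 30.0
```

Request:
drive_tool(
  moves=[
    {"delta_pos":[2,0,2],"turn":0,"claw":0},
    {"delta_pos":[2,0,2],"turn":0,"claw":0},
    {"delta_pos":[1,0,2],"turn":0,"claw":0},
    {"delta_pos":[0,0,0],"turn":0,"claw":0},
  ],
)

```text
time_s: 11.62
tcp_pos: [0.5418, 0.1764, 0.0836]
ee_rot: [[0.973, -0.231, -0.002], [-0.231, -0.973, -0.0], [-0.002, 0.001, -1.0]]
wrist_force: [0.2, 0.1, -2.5]
gripper_width: 0.137
gripper_force: 30.0
```

```bash
cat > lid.py <<'E'
from h import *
def lid(tag):
    c=cap("scene");save(c,tag);P=cloud(c);t=np.array(monitor.sense()["tcp_pos"])
    m=(np.hypot(P[...,0]-.555,P[...,1]-.174)<.09)&(P[...,2]>.05)&(P[...,2]<.15);Q=P[m]
    rng=np.random.default_rng(0);best=0
    for _ in range(1500):
        a=Q[rng.choice(len(Q),3,False)];nn=np.cross(a[1]-a[0],a[2]-a[0]);l=np.linalg.norm(nn)
        if l<1e-9: continue
        nn/=l;k=abs((Q-a[0])@nn)<.002
        if abs(nn[2])>.8 and k.sum()>best:best=k.sum();K=k
    A=Q[K];cc=A.mean(0);nn=np.linalg.svd(A-cc,full_matrices=False)[2][2];nn*=np.sign(nn[2])
    print(best,cc.round(4),nn.round(3),"tilt",np.degrees(np.arccos(nn[2])),"hd",np.degrees(np.arctan2(nn[1],nn[0])),"grip above plate",(t+[0,0,.019]-cc)@nn)
    return A
E
python3 -c "
from lid import *
lid('s3')"
```

```text
439 [0.5345 0.1596 0.0715] [-0.29   0.08   0.954] tilt 17.509440458631794 hd 164.6362898847966 grip above plate 0.02884932817830645
```

Levelling works (17.5°). Continue along the arc.

Request:
drive_tool(
  moves=[
    {"delta_pos":[2,0,2],"turn":0,"claw":0},
    {"delta_pos":[2,0,2],"turn":0,"claw":0},
    {"delta_pos":[2,0,2],"turn":0,"claw":0},
    {"delta_pos":[1,0,1.5],"turn":0,"claw":0},
    {"delta_pos":[0,0,0],"turn":0,"claw":0},
  ],
)

```text
time_s: 12.3
tcp_pos: [0.5496, 0.1748, 0.0768]
ee_rot: [[0.973, -0.23, -0.001], [-0.23, -0.973, -0.0], [-0.0, 0.001, -1.0]]
wrist_force: [-1.5, 0.4, -0.4]
gripper_width: 0.133
gripper_force: 30.0
```

```bash
python3 -c "
from lid import *
lid('s4')"
```

```text
449 [0.5394 0.1606 0.0658] [-0.117  0.043  0.992] tilt 7.150473112469214 hd 159.9639292853058 grip above plate 0.029248013181346604
```

Request:
drive_tool(
  moves=[
    {"delta_pos":[2,0,1.5],"turn":0,"claw":0},
    {"delta_pos":[2,0,1.5],"turn":0,"claw":0},
    {"delta_pos":[1.5,0,1.5],"turn":0,"claw":0},
    {"delta_pos":[0,0,1.5],"turn":0,"claw":0},
    {"delta_pos":[0,0,1.5],"turn":0,"claw":0},
    {"delta_pos":[0,0,0],"turn":0,"claw":0},
  ],
)

```text
time_s: 13.1
tcp_pos: [0.5555, 0.1736, 0.0709]
ee_rot: [[0.973, -0.229, 0.001], [-0.229, -0.973, -0.0], [0.001, -0.0, -1.0]]
wrist_force: [-3.1, -0.6, 5.8]
gripper_width: 0.133
gripper_force: 30.0
```

```bash
python3 -c "
from lid import *
lid('s5')"
```

```text
474 [0.5406 0.163  0.0604] [-0.04   0.003  0.999] tilt 2.3019034247583234 hd 176.19728890303819 grip above plate 0.028870796821914294
```

Request:
drive_tool(
  moves=[
    {"delta_pos":[0,0,1.5],"turn":0,"claw":0},
    {"delta_pos":[0,0,1.5],"turn":0,"claw":0},
    {"delta_pos":[0,0,1.0],"turn":0,"claw":0},
    {"delta_pos":[0,0,0],"turn":0,"claw":0},
  ],
)

```text
time_s: 13.65
tcp_pos: [0.5558, 0.1735, 0.0704]
ee_rot: [[0.974, -0.228, 0.003], [-0.228, -0.974, -0.0], [0.003, -0.0, -1.0]]
wrist_force: [-9.8, -1.9, 22.1]
gripper_width: 0.133
gripper_force: 30.0
```

```bash
python3 -c "
from lid import *
lid('s6')"
```

```text
464 [0.5409 0.161  0.0605] [-0.007  0.008  1.   ] tilt 0.6122067406291264 hd 130.84361075862296 grip above plate 0.02882673859116618
```

Seated (0.6° tilt, plate top at 60.5 mm). Release and rise.

Request:
drive_tool(
  moves=[
    {"delta_pos":[0,0,-2.5],"turn":0,"claw":0},
    {"delta_pos":[0,0,0],"turn":0,"claw":0.5},
    {"delta_pos":[0,0,0],"turn":0,"claw":0.5},
    {"delta_pos":[0,0,0],"turn":0,"claw":0.5},
    {"delta_pos":[0,0,0],"turn":0,"claw":0.5},
    {"delta_pos":[0,0,-10],"turn":0,"claw":0.5},
    {"delta_pos":[0,0,-25],"turn":0,"claw":0.5},
    {"delta_pos":[0,0,-30],"turn":0,"claw":0.5},
    {"delta_pos":[-40,0,-30],"turn":0,"claw":0},
    {"delta_pos":[-50,0,-25],"turn":0,"claw":0},
    {"delta_pos":[0,0,0],"turn":0,"claw":0},
  ],
)

```text
time_s: 15.08
tcp_pos: [0.4664, 0.1954, 0.1914]
ee_rot: [[0.974, -0.227, 0.005], [-0.227, -0.974, 0.004], [0.004, -0.005, -1.0]]
wrist_force: [0.8, 0.6, 0.9]
gripper_width: 0.243
gripper_force: 0.0
```

Run:
```python
from lid import *
lid('s7')
c=cap("wrist");save(c,"w7");P=cloud(c)
m=(abs(P[...,2]-.060)<.004)&(np.hypot(P[...,0]-.555,P[...,1]-.1736)<.12);q=P[m]
print("plate+",cv2.minAreaRect(q[:,:2].astype(np.float32)),np.median(q[:,2]))
m=(abs(P[...,2]-.095)<.006)&(np.hypot(P[...,0]-.555,P[...,1]-.1736)<.06);q=P[m]
print("handle",len(q),cv2.minAreaRect(q[:,:2].astype(np.float32)),np.median(q[:,2]))
```

```text
542 [0.5503 0.1698 0.0596] [ 0.004 -0.008  1.   ] tilt 0.48584816725303737 hd -63.90200636514198 grip above plate 0.14904081236742403
plate+ ((0.5509822368621826, 0.17383529245853424), (0.1598673313856125, 0.11787593364715576), 76.65252685546875) 0.061463815736846755
handle 1782 ((0.553722620010376, 0.17430005967617035), (0.01202836912125349, 0.05957150459289551), 76.47160339355469) 0.09621187277409979
```

View pics/w7.png

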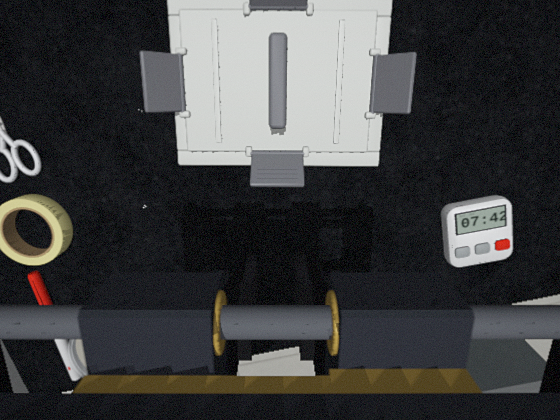

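Wrist view: lid seated, handle at (278,80), all four tabs up, timer untouched. Lid centre ≈ (0.5545, 0.1738). Press the near tab (−x side) first.

Request:
drive_tool(
  moves=[
    {"delta_pos":[12,0.9,30],"turn":0,"claw":0},
    {"delta_pos":[10.7,0,30],"turn":0,"claw":0},
    {"delta_pos":[0,0,30],"turn":0,"claw":0},
    {"delta_pos":[0,0,10],"turn":0,"claw":0},
    {"delta_pos":[0,0,6],"turn":0,"claw":0},
    {"delta_pos":[0,0,5],"turn":0,"claw":0},
    {"delta_pos":[0,0,5],"turn":0,"claw":0},
    {"delta_pos":[0,0,5],"turn":0,"claw":0},
    {"delta_pos":[0,0,5],"turn":0,"claw":0},
    {"delta_pos":[0,0,3],"turn":0,"claw":0},
    {"delta_pos":[0,0,1],"turn":0,"claw":0},
    {"delta_pos":[0,0,0],"turn":0,"claw":0},
  ],
)

```text
time_s: 16.68
tcp_pos: [0.4897, 0.1887, 0.0621]
ee_rot: [[0.974, -0.228, 0.002], [-0.228, -0.974, 0.0], [0.002, -0.0, -1.0]]
wrist_force: [-10.5, -0.6, 28.5]
gripper_width: -0.0
gripper_force: 14.6
```

Request:
drive_tool(
  moves=[
    {"delta_pos":[0,0,-30],"turn":0,"claw":0},
    {"delta_pos":[0,0,-40],"turn":0,"claw":0},
    {"delta_pos":[34,44.5,0],"turn":0,"claw":0},
    {"delta_pos":[34,44.5,0],"turn":0,"claw":0},
    {"delta_pos":[0,0,0],"turn":0,"claw":0},
  ],
)

```text
time_s: 17.3
tcp_pos: [0.5358, 0.0832, 0.1276]
ee_rot: [[0.972, -0.235, -0.0], [-0.235, -0.972, -0.0], [-0.0, 0.0, -1.0]]
wrist_force: [0.2, 0.9, 0.1]
gripper_width: 0.005
gripper_force: 0.0
```

```bash
cat > tabs.py <<'E'
from h import *
print(monitor.sense()["tcp_pos"])
ex=np.array([.9728,-.2317]);ey=np.array([.2317,.9728]);o=np.array([.5545,.1738])
for n in("scene","top"):
    P=cloud(cap(n));X=(P[...,:2]-o)@ex;Y=(P[...,:2]-o)@ey;Z=P[...,2]
    for k,U,V,e in(("+x",X,Y,50),("-x",-X,Y,50),("+y",Y,X,70),("-y",-Y,X,70)):
        m=(U>(e+8)/1e3)&(U<(e+32)/1e3)&(abs(V)<.018)&(Z>.05)&(Z<.1)
        if m.sum()>5: print(n,k,m.sum(),"U max %.3f z med %.3f max %.3f"%(U[m].max(),np.median(Z[m]),np.percentile(Z[m],95)))
E
python3 tabs.py
```

```text
[0.53584348 0.08323263 0.12757279]
scene -x 63 U max 0.082 z med 0.064 max 0.067
scene +y 62 U max 0.092 z med 0.078 max 0.084
scene -y 63 U max 0.095 z med 0.067 max 0.082
top +x 26 U max 0.074 z med 0.082 max 0.085
top +y 35 U max 0.093 z med 0.080 max 0.086
```

−x tab is home. Press the −y tab.

Request:
drive_tool(
  moves=[
    {"delta_pos":[-2,-3,20],"turn":0,"claw":0},
    {"delta_pos":[0,0,15],"turn":0,"claw":0},
    {"delta_pos":[0,0,7],"turn":0,"claw":0},
    {"delta_pos":[0,0,5],"turn":0,"claw":0},
    {"delta_pos":[0,0,5],"turn":0,"claw":0},
    {"delta_pos":[0,0,5],"turn":0,"claw":0},
    {"delta_pos":[0,0,5],"turn":0,"claw":0},
    {"delta_pos":[0,0,4],"turn":0,"claw":0},
    {"delta_pos":[0,0,1],"turn":0,"claw":0},
    {"delta_pos":[0,0,0],"turn":0,"claw":0},
  ],
)

```text
time_s: 18.65
tcp_pos: [0.5343, 0.0897, 0.0629]
ee_rot: [[0.974, -0.228, 0.001], [-0.228, -0.974, -0.0], [0.001, -0.0, -1.0]]
wrist_force: [-4.1, -0.6, 11.4]
gripper_width: 0.006
gripper_force: 5.8
```

Request:
drive_tool(
  moves=[
    {"delta_pos":[0,2,1.5],"turn":0,"claw":0},
    {"delta_pos":[0,0,1.5],"turn":0,"claw":0},
    {"delta_pos":[0,0,0],"turn":0,"claw":0},
  ],
)

```text
time_s: 19.02
tcp_pos: [0.5344, 0.0895, 0.0622]
ee_rot: [[0.974, -0.227, 0.004], [-0.227, -0.974, 0.002], [0.003, -0.003, -1.0]]
wrist_force: [-9.9, 5.5, 23.5]
gripper_width: 0.005
gripper_force: 12.0
```

Request:
drive_tool(
  moves=[
    {"delta_pos":[0,0,-30],"turn":0,"claw":0},
    {"delta_pos":[0,0,-40],"turn":0,"claw":0},
    {"delta_pos":[34,-44,0],"turn":0,"claw":0},
    {"delta_pos":[34,-44,0],"turn":0,"claw":0},
    {"delta_pos":[0,0,0],"turn":0,"claw":0},
    {"delta_pos":[0,0,0],"turn":0,"claw":0},
  ],
)

```text
time_s: 19.77
tcp_pos: [0.6191, 0.1577, 0.127]
ee_rot: [[0.973, -0.229, -0.002], [-0.229, -0.973, -0.0], [-0.002, 0.001, -1.0]]
wrist_force: [-0.1, 0.6, -0.0]
gripper_width: 0.007
gripper_force: 0.0
```

```bash
python3 tabs.py
```

```text
[0.61907355 0.15767369 0.12703935]
scene +x 47 U max 0.071 z med 0.078 max 0.083
scene -x 64 U max 0.082 z med 0.064 max 0.067
scene +y 69 U max 0.097 z med 0.076 max 0.084
scene -y 62 U max 0.102 z med 0.064 max 0.066
top -x 113 U max 0.079 z med 0.064 max 0.067
top +y 96 U max 0.094 z med 0.078 max 0.084
top -y 112 U max 0.100 z med 0.064 max 0.068
```

Request:
drive_tool(
  moves=[
    {"delta_pos":[2,0,20],"turn":0,"claw":0},
    {"delta_pos":[0,0,15],"turn":0,"claw":0},
    {"delta_pos":[0,0,7],"turn":0,"claw":0},
    {"delta_pos":[0,0,5],"turn":0,"claw":0},
    {"delta_pos":[0,0,5],"turn":0,"claw":0},
    {"delta_pos":[0,0,5],"turn":0,"claw":0},
    {"delta_pos":[0,0,5],"turn":0,"claw":0},
    {"delta_pos":[0,0,4],"turn":0,"claw":0},
    {"delta_pos":[0,0,2],"turn":0,"claw":0},
    {"delta_pos":[0,0,1],"turn":0,"claw":0},
    {"delta_pos":[0,0,0],"turn":0,"claw":0},
  ],
)

```text
time_s: 21.25
tcp_pos: [0.6215, 0.1571, 0.0626]
ee_rot: [[0.974, -0.228, 0.001], [-0.228, -0.974, -0.001], [0.001, 0.001, -1.0]]
wrist_force: [-6.6, -0.7, 16.3]
gripper_width: 0.009
gripper_force: 8.4
```

Request:
drive_tool(
  moves=[
    {"delta_pos":[0,0,-30],"turn":0,"claw":0},
    {"delta_pos":[0,0,-40],"turn":0,"claw":0},
    {"delta_pos":[-35,-44,0],"turn":0,"claw":0},
    {"delta_pos":[-34,-44,0],"turn":0,"claw":0},
    {"delta_pos":[0,0,0],"turn":0,"claw":0},
    {"delta_pos":[0,0,0],"turn":0,"claw":0},
  ],
)

```text
time_s: 22.0
tcp_pos: [0.5743, 0.2584, 0.1286]
ee_rot: [[0.973, -0.229, -0.001], [-0.229, -0.973, -0.001], [-0.001, 0.001, -1.0]]
wrist_force: [0.2, 0.7, -0.4]
gripper_width: 0.005
gripper_force: 0.0
```

```bash
python3 tabs.py
```

```text
[0.57433854 0.25842538 0.12857486]
scene +x 46 U max 0.078 z med 0.063 max 0.068
scene -x 61 U max 0.081 z med 0.064 max 0.067
scene +y 61 U max 0.095 z med 0.077 max 0.084
scene -y 61 U max 0.102 z med 0.064 max 0.067
top +x 108 U max 0.081 z med 0.064 max 0.067
top -x 112 U max 0.079 z med 0.064 max 0.067
top -y 111 U max 0.100 z med 0.064 max 0.067
```

Request:
drive_tool(
  moves=[
    {"delta_pos":[0,-2,20],"turn":0,"claw":0},
    {"delta_pos":[0,0,15],"turn":0,"claw":0},
    {"delta_pos":[0,0,7],"turn":0,"claw":0},
    {"delta_pos":[0,0,5],"turn":0,"claw":0},
    {"delta_pos":[0,0,5],"turn":0,"claw":0},
    {"delta_pos":[0,0,5],"turn":0,"claw":0},
    {"delta_pos":[0,0,5],"turn":0,"claw":0},
    {"delta_pos":[0,0,4],"turn":0,"claw":0},
    {"delta_pos":[0,0,2],"turn":0,"claw":0},
    {"delta_pos":[0,0,2],"turn":0,"claw":0},
    {"delta_pos":[0,0,0],"turn":0,"claw":0},
  ],
)

```text
time_s: 23.48
tcp_pos: [0.5749, 0.2601, 0.0625]
ee_rot: [[0.974, -0.229, 0.0], [-0.229, -0.974, -0.001], [0.0, 0.001, -1.0]]
wrist_force: [-7.1, -2.3, 17.5]
gripper_width: 0.004
gripper_force: 8.8
```

Request:
drive_tool(
  moves=[
    {"delta_pos":[0,0,-30],"turn":0,"claw":0},
    {"delta_pos":[0,0,-50],"turn":0,"claw":0},
    {"delta_pos":[-30,-40,-30],"turn":0,"claw":0},
    {"delta_pos":[-30,-40,-20],"turn":0,"claw":0},
    {"delta_pos":[0,0,0],"turn":0,"claw":0},
    {"delta_pos":[0,0,0],"turn":0,"claw":0},
  ],
)

```text
time_s: 24.22
tcp_pos: [0.5345, 0.3514, 0.188]
ee_rot: [[0.973, -0.23, -0.002], [-0.23, -0.973, -0.002], [-0.002, 0.002, -1.0]]
wrist_force: [0.5, -0.8, 0.0]
gripper_width: 0.008
gripper_force: 0.0
```

```bash
python3 tabs.py; python3 -c "
from lid import *
lid('s9')
save(cap('top'),'t9')"
```

```text
[0.53453858 0.35141936 0.18796327]
scene +x 47 U max 0.078 z med 0.063 max 0.066
scene -x 65 U max 0.082 z med 0.063 max 0.067
scene +y 51 U max 0.102 z med 0.064 max 0.067
scene -y 62 U max 0.102 z med 0.063 max 0.067
top +x 121 U max 0.082 z med 0.064 max 0.067
top -x 109 U max 0.079 z med 0.064 max 0.067
top +y 126 U max 0.102 z med 0.064 max 0.067
top -y 112 U max 0.100 z med 0.064 max 0.067
602 [0.5506 0.1698 0.0596] [-0.024 -0.006  1.   ] tilt 1.4019816010957207 hd -166.6684005471019 grip above plate 0.14657103994044354
```

View pics/t9.png

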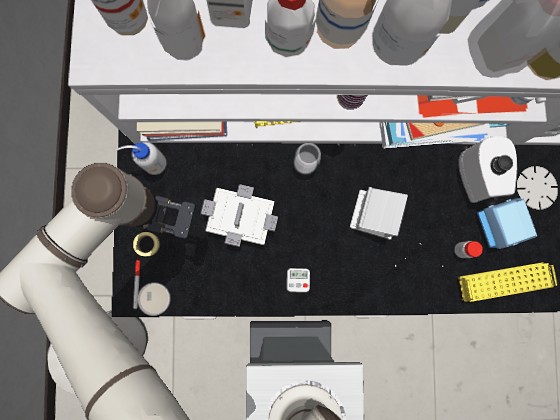

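The top view shows the lid closed on the box at (240,215) with all four tabs level. The jar (307,158), timer (298,280) and dish (155,298) have not moved, and the gripper is clear.

```bash
python3 -c "
from station import ticket
print(ticket.finish_job())"
```

```text
the job is handed in; nothing more can be done
None
```

The lid is down in the box, all four tabs read level in both fixed cameras, the jar, timer and dish look unmoved, and the job is handed in at about 24 s; the hand-in returned no verdict.

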